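# Clip in the calibration block and set the stage to its mark, play taken up

### The job

Press the steel calibration block down between the two spring jaws on the stage's carriage until it sits flat on the pad and both jaws snap shut over its top. Then, using the crank handwheel and not pushing the carriage, wind anticlockwise until the carriage's pointer has gone about a centimetre past the point of the index rider, and come back clockwise until the two points stand exactly in line, so that the last movement is clockwise and the play in the drive is taken up that way. Leave the rider where it is clamped, and the mug, stapler and jar alone.

Things in the scene. Friction and masses are not known exactly. Their poses are not given: they have to be found in the camera images.
- block_centre (a point): Centre (half-way up) of the loose calibration block: pale grey milled steel cuboid 30 (x) x 60 (y) x 30 (z) mm, 0.3 to 0.5 kg, lying on the worktop. Grasp it across its 30 mm.
- nest (a point): Centre of the top of the clip's flat steel pad (40 x 72 mm) on the carriage, 74 mm above the worktop. Axes: y along the slide (stage's left), x to the stage's back, z up. The block goes here with its long side along y; seated, its centre is 15 mm above this point, within 7 mm in x and 4 mm in y. A spring jaw stands at each y end; the x sides are open for fingers. Pushing it home takes 5 to 15 N.
- jaw_left (a joint): Left (+y) clip jaw, sprung steel 24 mm wide: 0 rad upright and shut, grows as it is pushed outward, about 0.09 as the block passes. The jaws are 62 mm apart inside and rise 55 mm above the pad; their flared tops lead in from about 70 mm apart down to lips 54 mm apart, 32.5 mm above the pad, which snap over the block's top ends.
- jaw_right (a joint): Right (-y) clip jaw, the mirror image: 0 rad upright and shut (sprung), grows as it is pushed outward.
- carriage: Aluminium carriage, 80 x 115 mm, that slides along y on the stage's two bars; it carries the clip and the pointer. Origin below it at worktop height. It moves 10 mm toward -y (right) for each rad that the handwheel drives clockwise, 10 mm toward +y (left) for each rad anticlockwise; friction holds it where it is left.
- pointer (a point): Tip of the dark downward cone on the front of the carriage, 52 mm above the worktop. At the start it stands 10 to 50 mm to the right (-y) of the rider's point. Axes as nest.
- mark (a point): Tip of the dark upward cone of the index rider, a 24 x 20 mm block clamped on the scale bar in front of the carriage, tip 48 mm above the worktop, just below the pointer's path. Axes as nest: the pointer's y in this frame is the setting error; positive is past the mark, to the left.
- handwheel: Black crank handwheel, 100 mm diameter, 12 mm thick at the rim, on the inclined face at the left front of the stage; it carries the crank grip. Round the work, fixed and solid: an office chair close to the left of the robot (its back rises above the worktop), a tall computer tower behind the left end of the stage, a lever press behind its right end.
- wheel_centre (a point): Centre of the handwheel's underside, on its axis. Its z axis is the wheel's axis, which leans 35 degrees from vertical, toward the robot and 20 degrees round to the right of the stage's own front; x and y turn with the wheel. Clockwise means as seen from above, looking down on the wheel's face.
- grip_mid (a point): Middle of the crank grip: a black upright sleeve 18 mm in diameter that spins freely on its pin, parallel to the wheel's axis, 36 mm from it on the wheel's +y side; it stands from 14 to 66 mm above the wheel's underside, this point is 42 mm above it. The wheel's rim is 12 mm, its hub 19 mm above the underside. Winding takes about 5 N at the grip.
- play (a joint): Where the wheel stands within the play of the drive, -0.25 to 0.25 rad: the wheel turns freely 0.5 rad between driving anticlockwise (-0.25) and driving clockwise (+0.25).
- mug: Green mug, 96 mm tall, bystander on the worktop; origin at its foot.
- stapler: Red and black stapler, 135 mm long, bystander; origin at its foot.
- powder_jar: White plastic jar, 54 mm diameter, 80 mm tall, bystander; origin at its foot.
There are look-alikes about, which are no part of the job. What is shaped like the part that bears block_centre but brown or turquoise is not meant.

How it is judged:
On the way, in this order (a step that is already met when the one before it is completed fails the run):
1. the block is seated flat on the pad with both jaws shut over it (z of block_centre in the frame of nest between 0.01 and 0.0175 m and x of block_centre in the frame of nest between -0.007 and 0.007 m and y of block_centre in the frame of nest between -0.004 and 0.004 m and value of joint each of jaw_left, jaw_right below 0.04 rad), for 0.2 s.
2. with the fingers on the handwheel the pointer is wound at least 5 mm past the rider's point, to its left (y of pointer in the frame of mark above 0.005 m and contact force between the fingers and handwheel above 0.3 N), for 0.05 s.
At the end, for the whole second after the job is handed in: The block is clipped (flat on the pad within 2.5 mm, both jaws shut), the pointer stands within 2.5 mm of the rider's point along the slide, the play is taken up clockwise (play joint above 0.10 rad), and everything is at rest and let go (all of step 1 and y of pointer in the frame of mark between -0.0025 and 0.0025 m and value of joint play above 0.1 rad and linear speed of carriage below 0.003 m/s); the robot touches nothing.
It fails at once if a bystander (mug, stapler, jar) is moved more than 30 mm (distance of any of mug, stapler, powder_jar from where it was at the start of the episode above 0.03 m).
It fails at once if the index rider is shifted more than 4 mm (distance of mark from where it was at the start of the episode above 0.004 m).
It fails at once if the carriage is shoved along by the fingers instead of the handwheel (contact force between the fingers and carriage above 4 N and linear speed of carriage above 0.015 m/s).
It also fails if it takes over 58 s, if anything falls off the work surface, if the arm or the gripper's body presses on something with over 40 N, if the wrist force passes 120 N, or if a joint passes its speed limit or range.

### The arm

A 7-joint arm with a two-finger parallel gripper is mounted at the origin on a cart in front of the work surface, level with it; the furniture and walls round the work are solid. World frame = base frame: x ahead of the robot, y to its left, z up, the work surface at z = 0. Lengths are in m, angles in rad, forces in N, time in s.
With the tool pointing down it reaches from about 0.4 to 0.85 m from the base axis. Payload 10.4 kg.
Tool frame: the origin (TCP) lies midway between the tips of the shut fingers; the grasp point (between the pads) lies 19 mm behind it; z points along the fingers, y is the line along which they close (so a half turn about z gives the same grasp; the last joint's range is limited). The gripper opens to 87 mm and grips with 3 to 60 N. Pads are 19 mm wide; open, the fingers measure 117 mm over their backs; the gripper's body (75 mm by 190 mm) begins 51 mm behind the grasp point.
Start: joints at [1.251, 0.332, -0.065, 1.46, 0.022, 1.35, -0.088], TCP at [0.183, -0.598, 0.223] pointing down, gripper open.
Joint ranges: [-2.6, 2.6], [-0.5, 2.12], [-1.47, 1.34], [0.16, 2.42], [-1.27, 4.41], [0.06, 2.06], [-2.6, 2.6]. Speed limits (rad/s): [2.22, 2.22, 2.79, 2.79, 3.14, 3.14, 3.14].

### API

Orientations are given as a unit quaternion [w, x, y, z].
In Python, from station import telemetry, capture, camera_info, robot gives the robot as it stands.
- The arm moves only by the tool drive_tool, never from a script. Its argument "targets" is one flat list of numbers, 4 for each row, row after row: the shift along the tool's x, y, z in mm, then the turn about the tool's z in rad. A call has 1 to 10 rows; each row is the pose to reach, as a shift and turn from the pose commanded when the call began, along the tool's axes at that moment; what a row does not reach only later rows make up. A row lasts 1/10 s, in which the tool goes at most 50 mm and 8.59 degrees, less where a joint would pass 70% of its speed; a pose out of reach is approached as far as the arm can. A call with a gripper value outside its range is refused whole. "grip" is the closure, from 0 (fully open) to 1 (shut), set as the call begins (left out, the last holds). The fingers move at their own pace and stop on an object; "grip_force" is the grip in N (left out, the last holds). Time passes only in rows, so rows that repeat a pose let the fingers close. It gives the time, the measured TCP pose, the force, the opening and the grip force at its end, in the units of the state.
- telemetry.get_obs(): the state, without advancing time (a new reading comes with each control period).
- capture(name): name is "side" or "top" or "wrist"; returns (picture, depth): 400x640x3 uint8, red, green, blue; 400x640 float32, m along the optical axis (not along the pixel's ray), 0 where there is no reading.
- camera_info(name): a dict with "camera_matrix" (3x3 intrinsics, pixels), "eye" and "attitude" of the camera in the world. Camera axes: x right, y up, looking along -z (the intrinsics and any distortion apply to the point x, -y, -z); pixel columns grow to the right and rows downward; lengths in m; the calibration is good to about 2 mm. A picture is of the moment at which its call begins: read the wrist's pose just before it. camera_info takes no time and is no camera call; for the wrist camera it gives the pose at the moment of the call.
- robot.hand_in(): hands the job in; it is judged then, once.
The state is a dict: "time_s": time; "q": joint angles; "dq": joint speeds; "joint_torque": joint torques, N m; "tool_pos": TCP position; "ee_rot": TCP orientation; "wrist_force": force on the tool from outside, world axes, zero at the start; "wrist_torque": the same for the moment, N m; "gripper_width": opening from 0.0 (shut) to 1.0 (fully open); "gripper_force": force on a finger pad.
Only numpy, scipy, OpenCV 4.12 (cv2) and the standard library are available. Lean on these libraries where they do the work, as an engineer would, in place of code of your own. Each camera call takes 0.05 s, during which the arm holds its last target. There are 200 camera calls.

## Working session

There is one attempt and no reset: what is moved stays moved. The work goes in short steps, Python scripts to look and compute and a tool call to move; the robot and the scene stay as the last step left them, time stands still between calls to the robot, and variables do not carry over. Pictures are saved under pics/ and viewed, at most 10 in all, crops included, and the job is handed in when it is done.

Besides the shell and the picture viewer there is one more tool, called after ">>>" by a JSON object that holds its "fn" and its "kwargs". drive_tool: Moves the arm, as the interface text tells. Its arguments: {"type":"object","properties":{"targets":{"type":"array"},"grip":{"type":"number"},"grip_force":{"type":"number"}},"required":["targets"]}

```bash
mkdir -p pics; ls; cat > h.py <<'E'
import numpy as np, cv2
from station import telemetry, capture, camera_info, robot
from scipy.spatial.transform import Rotation as R
def rot(a):
    a=np.array(a,float)
    return a if a.shape==(3,3) else R.from_quat(a,scalar_first=True).as_matrix()
def shot(name,fn=None):
    info=camera_info(name); pic,d=capture(name)
    np.savez('last_%s.npz'%name,pic=pic,d=d,K=info['camera_matrix'],eye=info['eye'],A=rot(info['attitude']))
    if fn: cv2.imwrite('pics/'+fn,pic[:,:,::-1])
    return load(name)
def load(name):
    z=np.load('last_%s.npz'%name); return {k:z[k] for k in z}
def cloud(s):
    K=s['K'];d=s['d'];v,u=np.mgrid[:400,:640]
    P=np.stack([(u-K[0,2])/K[0,0]*d,-(v-K[1,2])/K[1,1]*d,-d],-1)
    W=P@s['A'].T+s['eye']; W[d==0]=np.nan
    return W
def ray(s,u,v):
    K=s['K'];r=np.array([(u-K[0,2])/K[0,0],-(v-K[1,2])/K[1,1],-1]);return s['A']@r
def at_z(s,u,v,z):
    r=ray(s,u,v);return s['eye']+r*(z-s['eye'][2])/r[2]
def proj(s,p):
    c=s['A'].T@(np.array(p)-s['eye']);K=s['K'];return np.array([K[0,2]+K[0,0]*c[0]/-c[2],K[1,2]-K[1,1]*c[1]/-c[2]])
E
python3 - <<'E'
from h import *
print(telemetry.get_obs())
for n in('side','top','wrist'):
    print(n,camera_info(n)); shot(n,n+'0.png')
E
```

```text
pics
{'time_s': 0.0, 'q': array([ 1.25141415,  0.33288536, -0.06473301,  1.46094195,  0.02156504,
        1.34989529, -0.08849442]), 'dq': array([ 0.00056552, -0.00090673,  0.00049127, -0.00033029, -0.00079464,
        0.003008  , -0.0007648 ]), 'joint_torque': array([-5.80360575e-05, -6.23238230e+01,  2.50741543e-02, -3.89908040e+01,
       -6.12286781e-02,  3.95106326e-02,  1.18395201e-04]), 'tool_pos': array([ 0.18268873, -0.59729666,  0.22174529]), 'ee_rot': array([-7.08603714e-04,  9.89006272e-01,  1.47871832e-01, -1.16797251e-04]), 'wrist_force': array([ 0.27608685, -0.75610886,  0.29002431]), 'wrist_torque': array([ 0.01299608,  0.02232694, -0.01146787]), 'gripper_force': 0.0, 'gripper_width': 1.0004106059254199}
side {'camera_matrix': array([[386.96234582,   0.        , 325.87966434],
       [  0.        , 386.96234582, 194.82168037],
       [  0.        ,   0.        ,   1.        ]]), 'eye': array([0.35965309, 1.09374343, 0.52674967]), 'attitude': array([-0.05923198, -0.02789059,  0.56020611,  0.82576195])}
top {'camera_matrix': array([[367.27223758,   0.        , 318.19120761],
       [  0.        , 367.27223758, 197.22864716],
       [  0.        ,   0.        ,   1.        ]]), 'eye': array([0.26454207, 0.03357897, 1.15854333]), 'attitude': array([ 0.72485431,  0.07763123, -0.07229657, -0.68068556])}
wrist {'camera_matrix': array([[279.43516685,   0.        , 321.8525129 ],
       [  0.        , 279.43516685, 200.03618919],
       [  0.        ,   0.        ,   1.        ]]), 'eye': array([ 0.24906124, -0.57661965,  0.38351027]), 'attitude': array([ 0.79690571, -0.1035462 ,  0.07705117, -0.59015472])}
```

View pics/top0.png

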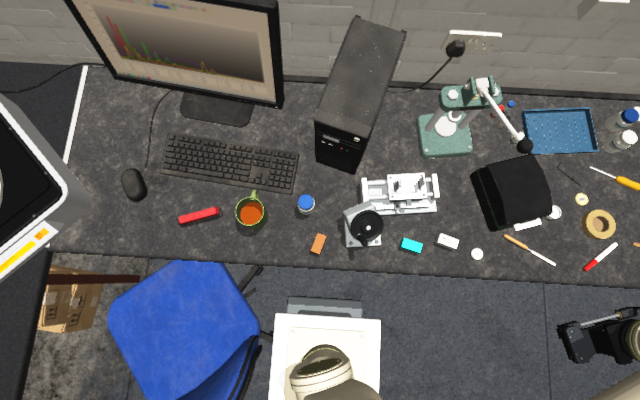

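View pics/side0.png

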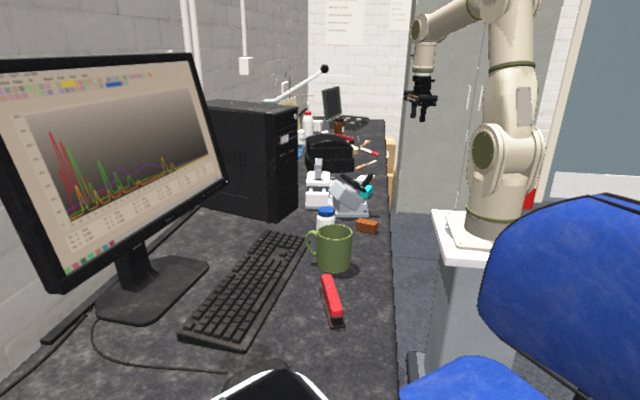

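The top view shows the grey block at (448,242), the stage at about (400,195), the handwheel at (366,225), the jar at (306,204) and the mug at (250,213). The side view confirms this layout. Next I get coarse positions, then move the wrist camera closer.

```bash
python3 - <<'E'
from h import *
s=load('top');W=cloud(s)
for n,(u,v) in dict(block=(448,242),wheelhub=(366,225),clip=(407,188),jar=(306,204),turq=(412,246),orange=(319,244)).items():
    print(n,W[v,u].round(3),proj(s,W[v,u]).round(1))
pic=s['pic'];cr=pic[160:280,330:490,::-1];cv2.imwrite('pics/c1.png',cv2.resize(cr,None,fx=5,fy=5,interpolation=cv2.INTER_CUBIC))
# block
m=(W[:,:,2]>0.02)&(W[:,:,2]<0.045);m[:232]=0;m[255:]=0;m[:,:432]=0;m[:,465:]=0
m=m.astype(np.uint8);print(m.sum());P=W[m>0];print(P.mean(0),cv2.minAreaRect((P[:,:2]*1000).astype(np.float32)))
print(camera_info('wrist')['eye'],rot(telemetry.get_obs()['ee_rot']).round(3))
w=camera_info('wrist');o=telemetry.get_obs();T=rot(o['ee_rot']);print('cam in tool',T.T@(w['eye']-o['tool_pos']),(T.T@rot(w['attitude'])).round(3))
E
```

```text
block [ 0.393 -0.356  0.029] [448. 242.]
wheelhub [ 0.417 -0.093  0.112] [366. 225.]
clip [ 0.543 -0.218  0.076] [407. 188.]
jar [0.474 0.084 0.08 ] [306. 204.]
turq [ 0.374 -0.246  0.028] [412. 246.]
orange [0.362 0.038 0.027] [319. 244.]
206
[ 0.39529732 -0.35523483  0.03001223] ((395.88433837890625, -356.0146484375), (60.738826751708984, 30.08892059326172), 72.2279281616211)
[ 0.24907018 -0.57664368  0.38362235] [[ 0.956  0.292 -0.   ]
 [ 0.292 -0.956  0.001]
 [-0.    -0.001 -1.   ]]
cam in tool [ 0.06952961 -0.00061027 -0.16167611] [[-0.001  0.967  0.256]
 [ 1.     0.001 -0.   ]
 [-0.001  0.256 -0.967]]
```

View pics/c1.png

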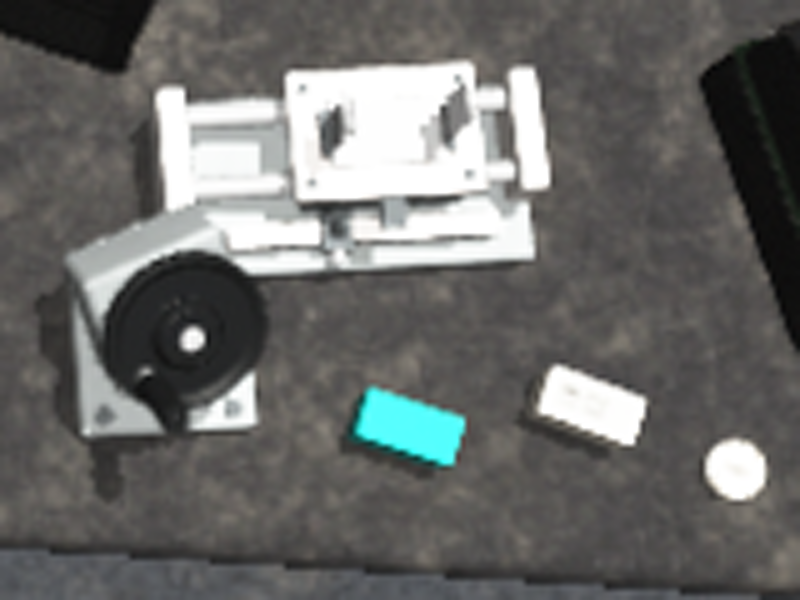

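The crop shows the grey block at crop (590,405), with its long axis yawed about -18°. The carriage pointer is at (395,205), the rider at (340,240), and the crank is on the near side of the wheel at (160,400). I'll bring the wrist camera over the stage.

>>> {"fn": "drive_tool", "kwargs": {"targets": [34, -29, 2, 0, 67, -58, 4, 0, 101, -87, 6, 0, 135, -116, 8, 0, 168, -145, 10, 0, 202, -175, 12, 0, 236, -204, 14, 0, 270, -233, 16, 0, 303, -262, 18, 0, 337, -291, 20, 0]}}

```text
time_s: 1.15
tool_pos: [0.4204, -0.2193, 0.2025]
ee_rot: [0.0, 0.989, 0.148, 0.0]
wrist_force: [0.6, -0.9, -0.1]
gripper_width: 0.999
gripper_force: 0.0
```

>>> {"fn": "drive_tool", "kwargs": {"targets": [0, 0, 0, 0, 0, 0, 0, 0, 0, 0, 0, 0]}}

```text
time_s: 1.45
tool_pos: [0.4193, -0.2219, 0.2024]
ee_rot: [0.0, 0.989, 0.147, -0.0]
wrist_force: [0.5, -0.9, -0.6]
gripper_width: 0.998
gripper_force: 0.0
```

```bash
python3 - <<'E'
from h import *
o=telemetry.get_obs();print(o['time_s'],o['tool_pos'],o['q'].round(3),abs(o['dq']).max())
s=shot('wrist','w1.png')
cv2.imwrite('pics/w1b.png',cv2.resize(s['pic'][:,:,::-1],(800,500),interpolation=cv2.INTER_CUBIC))
E
```

```text
1.45 [ 0.41931086 -0.221871    0.20241581] [ 0.808  0.037 -0.424  1.852  0.016  1.256 -0.896] 0.009931601832368374
```

View pics/w1b.png

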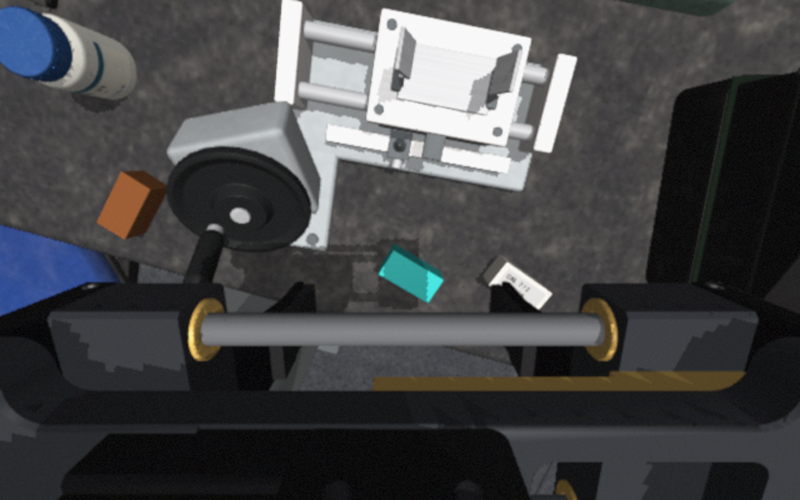

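The wrist view (scaled 1.25) shows the carriage with clip at (450,75), the pointer and rider area at about (400,150), the wheel at (240,200), the crank grip at (205,260) and the block's CAL face at (525,280). I'll fit planes and edges, and zoom in on the pointer and rider.

```bash
python3 - <<'E'
from h import *
s=load('wrist');W=cloud(s);z=W[:,:,2]
cr=s['pic'][90:150,255:355,::-1];cv2.imwrite('pics/c2.png',cv2.resize(cr,None,fx=8,fy=8,interpolation=cv2.INTER_CUBIC))
# carriage region
reg=np.zeros((400,640),bool);reg[5:120,280:430]=1
h,e=np.histogram(z[reg&(z>0.03)],bins=np.arange(0.03,0.15,0.003));print([(round(a,3),int(b)) for a,b in zip(e,h) if b>20])
for lo,hi in((.055,.069),(.07,.079),(.05,.079)):
    m=reg&(z>lo)&(z<hi);m=m.astype(np.uint8)
    n,l,st,c=cv2.connectedComponentsWithStats(m);i=1+st[1:,4].argmax();P=W[l==i]
    print(lo,hi,st[i],P.mean(0).round(4),cv2.minAreaRect((P[:,:2]*1000).astype(np.float32)))
# block
m=np.zeros((400,640),bool);m[195:260,375:450]=1;m&=(z>0.02)&(z<0.04)
P=W[m];print('block',m.sum(),P.mean(0),cv2.minAreaRect((P[:,:2]*1000).astype(np.float32)))
# wheel rim disc plane
m=np.zeros((400,640),bool);m[115:205,130:260]=1;m&=(s['pic'].max(2)<60)&(z>0.04)
P=W[m];
import random
best=0
rng=np.random.default_rng(0)
for _ in range(500):
    a,b,c=P[rng.choice(len(P),3,False)];nn=np.cross(b-a,c-a);nn/=np.linalg.norm(nn)+1e-12
    q=abs((P-a)@nn)<.0015
    if q.sum()>best:best=q.sum();bi=q
Q=P[bi];c0=Q.mean(0);u,_,vt=np.linalg.svd(Q-c0);n=vt[2]*np.sign(vt[2][2]);print('wheel plane',len(P),best,c0.round(4),n.round(3),np.degrees(np.arccos(n[2])),np.degrees(np.arctan2(n[1],n[0])))
e1=np.cross(n,[0,0,1]);e1/=np.linalg.norm(e1);e2=np.cross(n,e1)
xy=np.stack([(Q-c0)@e1,(Q-c0)@e2],1);print(cv2.minEnclosingCircle((xy*1000).astype(np.float32)));cc=np.array(cv2.minEnclosingCircle((xy*1000).astype(np.float32))[0])/1000
print('rim centre',c0+e1*cc[0]+e2*cc[1])
print('hub',W[172,192],'griptop',W[184,172],W[190,168],W[200,164],W[210,160])
E
```

```text
[(np.float64(0.03), 379), (np.float64(0.033), 300), (np.float64(0.036), 116), (np.float64(0.039), 129), (np.float64(0.042), 338), (np.float64(0.045), 631), (np.float64(0.048), 54), (np.float64(0.051), 40), (np.float64(0.054), 44), (np.float64(0.057), 33), (np.float64(0.063), 27), (np.float64(0.066), 1355), (np.float64(0.069), 5051), (np.float64(0.072), 2921), (np.float64(0.075), 258), (np.float64(0.105), 63), (np.float64(0.108), 124), (np.float64(0.111), 109), (np.float64(0.114), 118), (np.float64(0.117), 137), (np.float64(0.12), 131), (np.float64(0.123), 138), (np.float64(0.126), 299), (np.float64(0.129), 34)]
0.055 0.069 [293  94  53  14 121] [ 0.5084 -0.1919  0.066 ] ((510.7799072265625, -191.2842559814453), (8.022428512573242, 53.327999114990234), 5.6651082038879395)
0.07 0.079 [ 305   15  117   89 3999] [ 0.5523 -0.2184  0.0731] ((556.5565795898438, -216.57064819335938), (98.18389892578125, 80.55985260009766), 85.1859130859375)
0.05 0.079 [ 293    7  132  113 9693] [ 0.5484 -0.2147  0.0709] ((544.496337890625, -217.31793212890625), (93.66604614257812, 115.08750915527344), 6.816787242889404)
block 783 [ 0.40127428 -0.35190151  0.02932655] ((396.49664306640625, -353.6763916015625), (60.05036544799805, 30.012136459350586), 73.34819793701172)
wheel plane 7441 3882 [ 0.4214 -0.0951  0.1034] [-0.511 -0.256  0.82 ] 34.896080227840336 -153.37135976428135
((1.340728759765625, 4.341108798980713), 49.4022102355957)
rim centre [ 0.41766336 -0.09553907  0.10089983]
hub [nan nan nan] griptop [ 0.39070081 -0.07687015  0.09571824] [ 0.38843401 -0.08011119  0.10850758] [ 0.381966   -0.08289057  0.11867498] [ 0.37560704 -0.08521409  0.1276442 ]
```

View pics/c2.png

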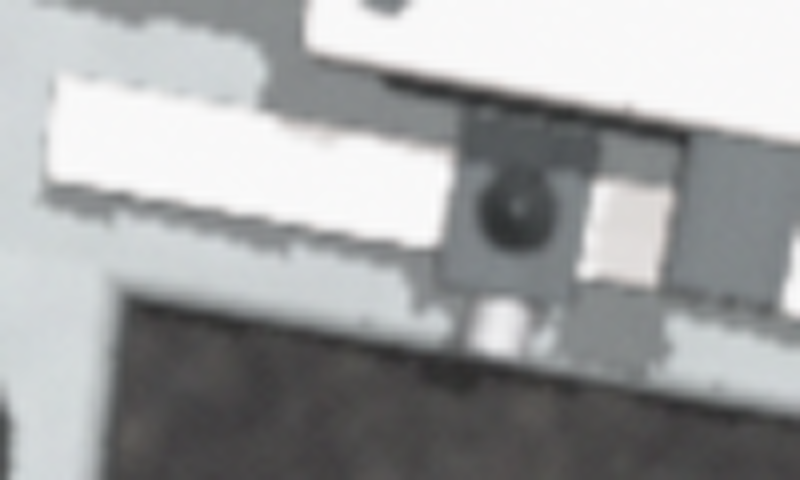

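The crop shows the rider's upward cone tip at crop (517,205), which is full-frame (319.6,115.6). The pointer bracket is at crop (735,215), on the right, with its cone hidden beneath it. Next I locate the nest from the jaws, and the pointer relative to the mark.

```bash
cat >> h.py <<'E'
YAW=np.radians(6.7);SX=np.array([np.cos(YAW),np.sin(YAW)]);SY=np.array([-np.sin(YAW),np.cos(YAW)])
def st(P): P=np.asarray(P);return np.stack([P[...,:2]@SX,P[...,:2]@SY],-1)*1000
def wd(x,y): return (SX*x+SY*y)/1000
E
python3 - <<'E'
from h import *
for n,reg0 in(('wrist',(5,120,280,430)),('top',(168,215,380,445))):
    s=load(n);W=cloud(s);z=W[:,:,2];a,b,c,d=reg0
    reg=np.zeros((400,640),bool);reg[a:b,c:d]=1
    print(n,'clip at', st(W[188,407]) if n=='top' else '')
    m=(reg&(z>.095)&(z<.14)).astype(np.uint8)
    k,l,sta,ce=cv2.connectedComponentsWithStats(m)
    for i in range(1,k):
        if sta[i,4]<8: continue
        P=W[l==i];q=st(P);hi=P[:,2]>.12
        print('jaw',sta[i],'x',np.percentile(q[:,0],[2,98]).round(1),'y',np.percentile(q[:,1],[2,98]).round(1),'z',P[:,2].min().round(3),P[:,2].max().round(3),'top y',(np.percentile(q[hi,1],[5,95]).round(1) if hi.any() else ''), 'x',(np.percentile(q[hi,0],[2,98]).round(1) if hi.any() else ''))
    m=reg&(z>.055)&(z<.079);q=st(W[m]);print('plate y',np.percentile(q[:,1],[.3,99.7]).round(1),'x',np.percentile(q[:,0],[.3,1,2,99,99.7]).round(1))
    # pad: brightness profile impossible; z per stage-x
s=load('wrist');W=cloud(s)
p=at_z(s,319.6,115.6,.048);print('mark',p.round(4),st(p), 'cloud',W[115:117,319:321].reshape(-1,3).round(4))
# bracket: points in front of plate with z>.05
z=W[:,:,2];reg=np.zeros((400,640),bool);reg[95:135,300:375]=1
for lo,hi in((.048,.056),(.056,.062),(.062,.07),(.07,.08)):
    m=reg&(z>lo)&(z<hi)
    q=st(W[m]);f=q[:,0]<505
    m2=m.copy();m2[m]=q[:,0]<487
    if m2.sum():
        q2=st(W[m2]);print(lo,hi,m2.sum(),'x',q2[:,0].min().round(1),q2[:,0].max().round(1),'y',q2[:,1].min().round(1),q2[:,1].max().round(1))
print('bracket px',W[117,347].round(4),st(W[117,347]),W[112,345],W[122,350])
E
```

```text
wrist clip at 
jaw [315  22  18  44 517] x [509.6 532.7] y [-251.9 -241.9] z 0.095 0.13 top y [-247. -242.] x [509.9 532.8]
jaw [391  40  27  40 660] x [509.8 533.2] y [-316.7 -306.7] z 0.095 0.13 top y [-316.7 -311.5] x [510.  533.2]
plate y [-363.5 -222.3] x [471.2 475.3 481.2 560.4 561.1]
top clip at [ 514.10687217 -279.6561818 ]
jaw [419 177   7  11  48] x [509.5 532.2] y [-319.  -308.8] z 0.099 0.132 top y [-318.8 -311.4] x [510.2 532.4]
jaw [397 178   5  11  30] x [509.6 532.7] y [-253.3 -243.6] z 0.095 0.131 top y [-248.2 -243.6] x [510.4 531.9]
plate y [-381.1 -223.8] x [462.6 466.5 472.2 560.3 560.7]
mark [ 0.4954 -0.1958  0.048 ] [ 469.20217896 -252.24154745] cloud [[ 0.4959 -0.195   0.0473]
 [ 0.4962 -0.196   0.0451]
 [ 0.4948 -0.1953  0.0482]
 [ 0.4952 -0.1963  0.0458]]
0.048 0.056 37 x 468.7 481.9 y -308.6 -232.3
0.056 0.062 24 x 481.5 481.8 y -303.5 -229.5
0.062 0.07 599 x 461.6 487.0 y -306.1 -230.0
0.07 0.08 188 x 462.2 486.9 y -304.1 -230.3
bracket px [ 0.5015 -0.2231  0.0691] [ 472.07940193 -280.05266094] [ 0.50549799 -0.21958738  0.06966842] [ 0.49768491 -0.22729206  0.07144862]
```

>>> {"fn": "drive_tool", "kwargs": {"targets": [-9, 17, 0, -0.14, -17, 34, 0, -0.28, -26, 51, 10, -0.42, -34, 68, 30, -0.56, -43, 85, 60, -0.7, -52, 102, 90, -0.84, -60, 119, 120, -0.983, -60, 119, 120, -0.983, -60, 119, 120, -0.983]}}

```text
time_s: 2.4
tool_pos: [0.3965, -0.3527, 0.0823]
ee_rot: [-0.001, 0.804, 0.595, -0.0]
wrist_force: [0.2, 0.6, 0.7]
gripper_width: 1.003
gripper_force: 0.0
```

```bash
python3 - <<'E'
from h import *
o=telemetry.get_obs();T=rot(o['ee_rot']);print(o['time_s'],o['tool_pos'],np.degrees(np.arctan2(T[1,0],T[0,0])),T[:,2],o['q'].round(2),abs(o['dq']).max())
s=shot('wrist');W=cloud(s);z=W[:,:,2]
m=(z>.024)&(z<.036)&(s['pic'].min(2)>120)&(abs(W[:,:,0]-.396)<.05)&(abs(W[:,:,1]+.354)<.05)
P=W[m];r=cv2.minAreaRect((P[:,:2]*1000).astype(np.float32));print(m.sum(),r)
d=T.T@(np.array([r[0][0]/1000,r[0][1]/1000,.03])-o['tool_pos']);print('to block in tool mm',d*1000)
E
```

```text
2.4 [ 0.3965322  -0.35268624  0.08232576] 73.05363011949431 [-8.42170603e-04  1.09901536e-03 -9.99999041e-01] [ 0.96  0.28 -0.36  1.85  0.11  1.03  0.26] 0.0348693584084658
2541 ((396.6702880859375, -353.7856750488281), (58.753662109375, 29.45623016357422), 72.15255737304688)
to block in tool mm [-1.0536152   0.51146405 52.3243834 ]
```

>>> {"fn": "drive_tool", "kwargs": {"targets": [-1, 0, 25, 0.01, -1, 0, 50, 0.01, -1, 0, 68, 0.01, -1, 0, 74, 0.01, -1, 0, 74, 0.01]}}

```text
time_s: 2.95
tool_pos: [0.3976, -0.3529, 0.0092]
ee_rot: [0.0, 0.805, 0.593, 0.0]
wrist_force: [-0.5, -0.5, 0.8]
gripper_width: 1.001
gripper_force: 0.0
```

>>> {"fn": "drive_tool", "kwargs": {"targets": [0, 0, 0, 0, 0, 0, 0, 0, 0, 0, 0, 0, 0, 0, 0, 0, 0, 0, 0, 0, 0, 0, 0, 0], "grip": 1, "grip_force": 50}}

```text
time_s: 3.55
tool_pos: [0.3971, -0.3532, 0.0086]
ee_rot: [0.0, 0.805, 0.593, -0.0]
wrist_force: [-0.5, -0.3, 0.3]
gripper_width: 0.537
gripper_force: 0.0
```

>>> {"fn": "drive_tool", "kwargs": {"targets": [0, 0, 0, 0, 0, 0, 0, 0, 0, 0, 0, 0, 0, 0, 0, 0, 0, 0, 0, 0, 0, 0, 0, 0]}}

```text
time_s: 4.15
tool_pos: [0.3972, -0.3532, 0.0086]
ee_rot: [0.0, 0.805, 0.593, 0.0]
wrist_force: [0.6, 0.1, -0.5]
gripper_width: 0.337
gripper_force: 50.0
```

>>> {"fn": "drive_tool", "kwargs": {"targets": [0, 0, -40, 0, 0, 0, -85, 0, 0, 0, -130, 0, 20, 12, -155, -0.06, 50, 30, -155, -0.15, 85, 51, -155, -0.24, 120, 72, -155, -0.33, 150, 90, -155, -0.418, 170, 102, -155, -0.418, 176, 106, -155, -0.418]}}

```text
time_s: 5.15
tool_pos: [0.5517, -0.2132, 0.1626]
ee_rot: [-0.001, 0.663, 0.749, 0.001]
wrist_force: [-0.7, -1.1, -5.1]
gripper_width: 0.341
gripper_force: 50.0
```

>>> {"fn": "drive_tool", "kwargs": {"targets": [0, 0, 0, 0, 0, 0, 0, 0, 0, 0, 0, 0]}}

```text
time_s: 5.45
tool_pos: [0.5494, -0.218, 0.1633]
ee_rot: [-0.0, 0.665, 0.746, -0.001]
wrist_force: [-0.0, -0.1, -5.5]
gripper_width: 0.342
gripper_force: 50.0
```

```bash
python3 - <<'E'
from h import *
o=telemetry.get_obs();T=rot(o['ee_rot']);print(o['time_s'],o['tool_pos'],np.degrees(np.arctan2(T[1,0],T[0,0])),st(o['tool_pos']),o['q'].round(2),abs(o['dq']).max(),o['gripper_width'],o['wrist_force'])
s=shot('wrist');W=cloud(s);z=W[:,:,2];q=st(W)-st(o['tool_pos'])
cv2.imwrite('pics/w3.png',cv2.resize(s['pic'][:,:,::-1],(800,500)))
near=(abs(q[...,0])<45)&(abs(q[...,1])<60)
m=near&(z>.165)&(z<.19)&(s['pic'].min(2)>90);print('block top',m.sum(),'x',np.percentile(q[m][:,0],[1,99]),'y',np.percentile(q[m][:,1],[1,99]),z[m].mean())
m=near&(z>.10)&(z<.14)
for sg in(1,-1):
    k=m&(q[...,1]*sg>0)
    if k.sum()>5:print('jaw',sg,k.sum(),'x',np.percentile(q[k][:,0],[1,99]),'y',np.percentile(q[k][:,1],[1,99]),z[k].max())
E
```

```text
5.45 [ 0.54941779 -0.21800971  0.16331932] 96.57411452765731 [ 520.23027267 -280.62182581] [ 0.72  0.34 -0.52  1.61  0.18  1.24  0.28] 0.003674425656417972 0.34155348040030903 [-4.06654600e-04 -5.75043003e-02 -5.52888080e+00]
block top 4171 x [-15.50306177  14.08384542] y [-27.01547642  28.92198521] 0.1833657588202675
jaw 1 348 x [-10.13912213  13.16644677] y [27.9143946  38.64564352] 0.13009100886200817
```

View pics/w3.png

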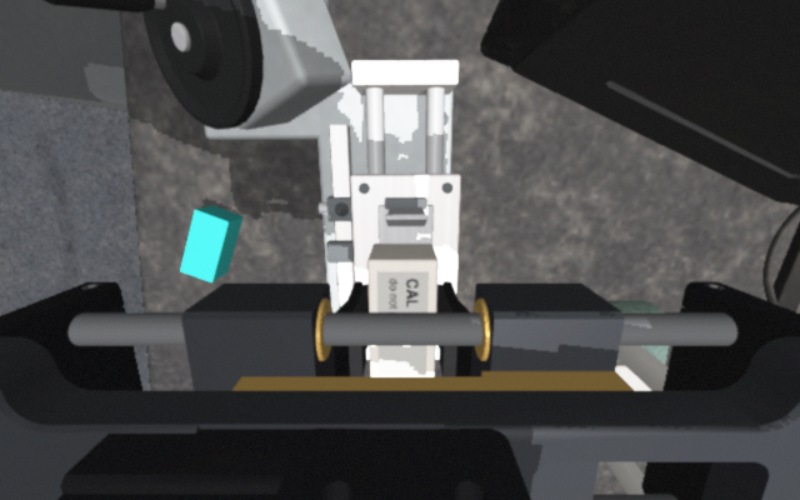

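The wrist view shows the gripped block above the carriage at (402,310), squarely between the jaws, with the left jaw at (405,210). Relative to the jaws it is off by about 2 mm in tool x and 1.7 mm in tool y, so I'll correct that and descend.

>>> {"fn": "drive_tool", "kwargs": {"targets": [1, 1, 10, 0, 2, 1.7, 25, 0, 2, 1.7, 38, 0, 2, 1.7, 44, 0, 2, 1.7, 48, 0, 2, 1.7, 52, 0, 2, 1.7, 56, 0, 2, 1.7, 60, 0]}}

```text
time_s: 6.3
tool_pos: [0.5522, -0.2144, 0.1035]
ee_rot: [0.0, 0.665, 0.747, 0.0]
wrist_force: [0.7, -0.7, -3.1]
gripper_width: 0.342
gripper_force: 50.0
```

>>> {"fn": "drive_tool", "kwargs": {"targets": [0, 0, 4, 0, 0, 0, 8, 0, 0, 0, 12, 0, 0, 0, 15, 0, 0, 0, 18, 0]}}

```text
time_s: 6.8
tool_pos: [0.552, -0.2143, 0.0853]
ee_rot: [0.0, 0.665, 0.747, -0.0]
wrist_force: [0.3, -1.9, -5.9]
gripper_width: 0.337
gripper_force: 50.0
```

>>> {"fn": "drive_tool", "kwargs": {"targets": [0, 0, 1.5, 0, 0, 0, 3, 0, 0, 0, 3, 0]}}

```text
time_s: 7.1
tool_pos: [0.5519, -0.2141, 0.0826]
ee_rot: [-0.0, 0.664, 0.747, -0.0]
wrist_force: [-2.3, 0.9, -2.7]
gripper_width: 0.342
gripper_force: 50.0
```

>>> {"fn": "drive_tool", "kwargs": {"targets": [0, 0, 1, 0, 0, 0, 2, 0, 0, 0, 2, 0]}}

```text
time_s: 7.4
tool_pos: [0.552, -0.2142, 0.0825]
ee_rot: [0.0, 0.665, 0.747, -0.0]
wrist_force: [-9.9, 3.6, 15.4]
gripper_width: 0.338
gripper_force: 50.0
```

```bash
python3 - <<'E'
from h import *
o=telemetry.get_obs();T=rot(o['ee_rot']);print(o['time_s'],st(o['tool_pos']),o['tool_pos'][2],o['gripper_width'],o['wrist_force'])
s=shot('wrist');W=cloud(s);z=W[:,:,2];q=st(W)
near=(abs(q[...,0]-521)<45)&(abs(q[...,1]+279)<60)
m=near&(z>.09)&(z<.135)
h,e=np.histogram(z[m],bins=np.arange(.09,.135,.003));print(h)
cv2.imwrite('pics/c3.png',cv2.resize(s['pic'][130:310,230:410,::-1],None,fx=3.3,fy=3.3,interpolation=cv2.INTER_CUBIC))
k=near&(z>.12);print('ljaw top y',np.percentile(q[k][:,1],[1,99]))
E
```

```text
7.4 [ 523.20995188 -277.09974887] 0.08249176448905353 0.3379905252850379 [-9.89606506  3.58861106 15.35855775]
[ 116  116  131  153 3240  302  339  142   81   53   16   32  386  540
  106]
ljaw top y [-284.22067627 -238.65162442]
```

View pics/c3.png

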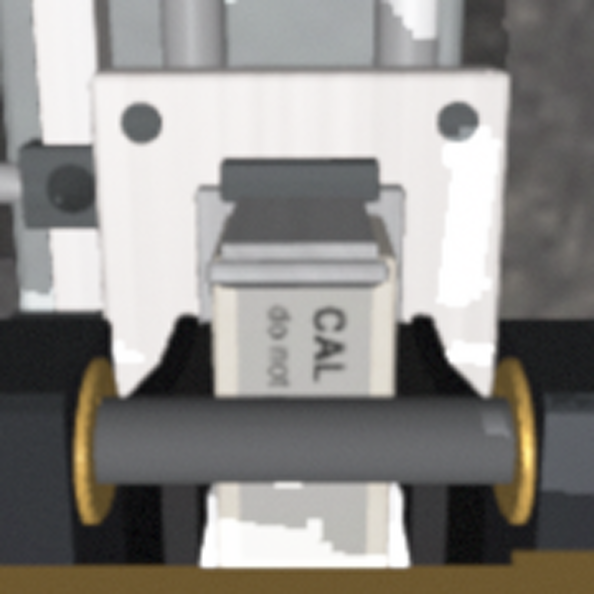

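The block is seated: z stopped at 0.0825 with about 20 N upward, and the left lip is visible over the block's top end at crop (300,270). Next I release and verify.

>>> {"fn": "drive_tool", "kwargs": {"targets": [0, 0, -2, 0, 0, 0, -2, 0, 0, 0, -2, 0, 0, 0, -2, 0, 0, 0, -2, 0, 0, 0, -2, 0], "grip": 0}}

```text
time_s: 8.05
tool_pos: [0.552, -0.2143, 0.0824]
ee_rot: [-0.0, 0.665, 0.747, -0.0]
wrist_force: [0.3, -0.4, 0.9]
gripper_width: 0.801
gripper_force: 0.0
```

>>> {"fn": "drive_tool", "kwargs": {"targets": [0, 0, -20, 0, 0, 0, -60, 0, 0, 0, -100, 0, -80, 0, -130, 0, -80, 0, -130, 0, -80, 0, -130, 0]}}

```text
time_s: 8.65
tool_pos: [0.5608, -0.3001, 0.2141]
ee_rot: [0.002, 0.667, 0.745, -0.001]
wrist_force: [-0.9, -0.7, -1.2]
gripper_width: 1.002
gripper_force: 0.0
```

```bash
python3 - <<'E'
from h import *
o=telemetry.get_obs();T=rot(o['ee_rot']);print(o['time_s'],o['tool_pos'],st(o['tool_pos']),np.degrees(np.arctan2(T[1,0],T[0,0])),o['gripper_width'],o['wrist_force'])
s=shot('wrist');W=cloud(s);z=W[:,:,2];q=st(W)
near=(abs(q[...,0]-521)<45)&(abs(q[...,1]+279)<60)
m=near&(z>.095)&(z<.103+.004);k=m&(abs(q[...,1]+279)<25);print('block top z',np.percentile(z[k],[5,50,95]),'x',np.percentile(q[k][:,0],[1,99]))
for sg in(1,-1):
    k=near&(z>.12)&(z<.14)&((q[...,1]+279)*sg>0);print(sg,k.sum(),'jaw top y',np.percentile(q[k][:,1],[2,98]),'x',np.percentile(q[k][:,0],[2,98]))
cv2.imwrite('pics/w4.png',cv2.resize(s['pic'][:330,150:,::-1],(800,539),interpolation=cv2.INTER_CUBIC))
E
```

```text
8.65 [ 0.56083553 -0.30012875  0.21405788] [ 521.98915021 -363.51215811] 96.30193374490277 1.0019392290666111 [-0.90162037 -0.7229867  -1.238015  ]
block top z [0.10256973 0.10379009 0.10494279] x [507.81463661 537.30370607]
1 266 jaw top y [-248.00449918 -242.66176897] x [510.37719918 533.32600251]
-1 198 jaw top y [-317.49959134 -311.86857574] x [510.82067569 533.60321942]
```

View pics/w4.png

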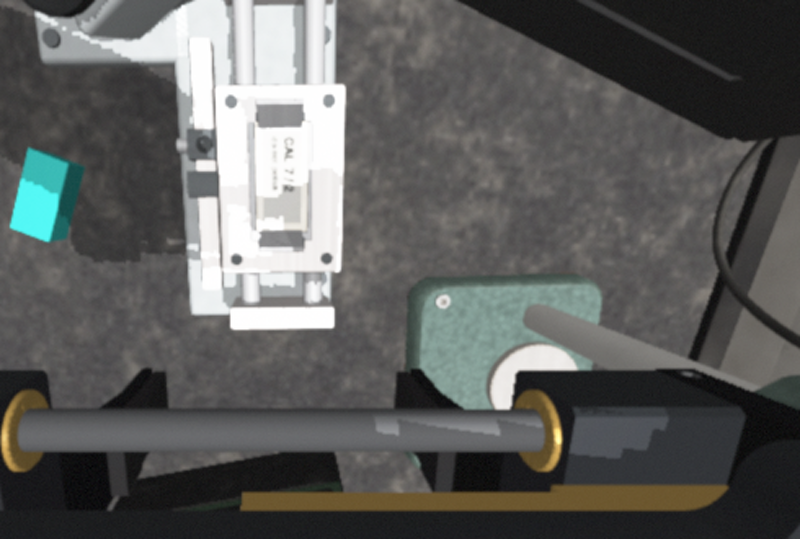

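The block is clipped: its top is at 0.1038 and both jaws are back at their shut positions. In this view the rider cone is at (205,143) and the pointer bracket at (203,185). Next I turn toward the wheel and look at the crank.

>>> {"fn": "drive_tool", "kwargs": {"targets": [22, -22, -1, 0.135, 44, -43, -1, 0.27, 66, -65, -2, 0.405, 88, -87, -3, 0.54, 110, -109, -3, 0.675, 132, -130, -4, 0.81, 154, -152, -5, 0.945, 176, -174, -6, 1.08, 198, -195, -6, 1.215, 198, -195, -6, 1.215]}}

```text
time_s: 9.7
tool_pos: [0.3424, -0.1175, 0.2181]
ee_rot: [0.001, 0.972, 0.233, -0.001]
wrist_force: [-0.2, 0.5, 0.0]
gripper_width: 0.999
gripper_force: 0.0
```

>>> {"fn": "drive_tool", "kwargs": {"targets": [0, 0, 0, 0, 0, 0, 0, 0, 0, 0, 0, 0]}}

```text
time_s: 10.0
tool_pos: [0.3449, -0.12, 0.2183]
ee_rot: [-0.0, 0.972, 0.235, -0.0]
wrist_force: [-0.2, 0.2, 0.1]
gripper_width: 0.996
gripper_force: 0.0
```

```bash
cat >> h.py <<'E'
def wheelfit(s,reg=None):
    W=cloud(s);n=np.array([np.cos(YAW+np.pi+np.radians(20))*np.sin(np.radians(35)),np.sin(YAW+np.pi+np.radians(20))*np.sin(np.radians(35)),np.cos(np.radians(35))])
    C0=np.array([.424,-.0924,.0915])
    dark=(s['pic'].max(2)<70)&np.isfinite(W[:,:,2])
    e2=np.cross(n,[0,0,1]);e2/=np.linalg.norm(e2);e1=np.cross(e2,n)  # e1 horizontal-ish uphill dir
    return W,n,C0,e1,e2,dark
E
python3 - <<'E'
from h import *
o=telemetry.get_obs();T=rot(o['ee_rot']);print(o['time_s'],o['tool_pos'],np.degrees(np.arctan2(T[1,0],T[0,0])),o['q'].round(2))
s=shot('wrist');cv2.imwrite('pics/w5.png',cv2.resize(s['pic'][:,:,::-1],(800,500),interpolation=cv2.INTER_CUBIC))
for nm in('top','wrist'):
    s=load(nm)
    W,n,C0,e1,e2,dark=wheelfit(s)
    D=W-C0;h=D@n;a=D@e1;b=D@e2;r=np.hypot(a,b)
    m=dark&(r<.06)&(abs(h-.012)<.005);print(nm,'n',n.round(3),'plane h',np.percentile(h[m],[5,25,50,75,95]).round(4),m.sum())
    P=np.stack([a[m],b[m]],-1)*1000;c,rr=cv2.minEnclosingCircle(P.astype(np.float32));print('circle',c,rr)
    # least-squares rim: farthest points per angle
    m2=m;ang=np.arctan2(b[m]-c[1]/1e3,a[m]-c[0]/1e3);R_=np.hypot(a[m]-c[0]/1e3,b[m]-c[1]/1e3)
    ed=[]
    for t in np.arange(-np.pi,np.pi,.2):
        k=(ang>=t)&(ang<t+.2)
        if k.sum()>3: i=np.argmax(np.where(k,R_,0)); ed.append((a[m][i],b[m][i],R_[i]))
    ed=np.array(ed)*1000
    k=ed[:,2]>45
    A=np.c_[2*ed[k,:2],np.ones(k.sum())];x=np.linalg.lstsq(A,(ed[k,:2]**2).sum(1),rcond=None)[0];print('ls',x[:2],np.sqrt(x[2]+x[0]**2+x[1]**2),k.sum())
    g=dark&(h>.028)&(h<.068)&(r<.055);print('grip',g.sum())
    if g.sum():
        for lo in(.028,.038,.048,.058):
            k=g&(h>lo)&(h<lo+.01)
            if k.sum():print(lo,k.sum(),'a',np.percentile(a[k]*1e3,[3,50,97]).round(1),'b',np.percentile(b[k]*1e3,[3,50,97]).round(1))
E
```

```text
10.0 [ 0.34488258 -0.11995685  0.21830495] 27.143435011787766 [ 0.8  -0.25 -0.49  2.05 -0.12  1.31 -0.75]
top n [-0.512 -0.258  0.819] plane h [0.0103 0.0119 0.0131 0.0146 0.0164] 559
circle (-2.0652670860290527, -1.2673897743225098) 50.06967544555664
ls [-1.8034463  -1.25971981] 48.82546167205003 25
grip 50
0.028 11 a [-19.3 -13.2 -12.4] b [23.8 33.4 39. ]
0.038 11 a [-17.3 -14.  -12.5] b [24.6 31.8 38. ]
0.048 12 a [-17.3 -13.4 -10.8] b [24.4 32.4 37.2]
0.058 16 a [-24.4 -14.9 -11.6] b [24. 31. 38.]
wrist n [-0.512 -0.258  0.819] plane h [0.0107 0.0115 0.0123 0.0143 0.0158] 6089
circle (-2.0971081256866455, 1.4491878747940063) 50.28993225097656
ls [-1.58006691  0.907045  ] 49.25802946107507 31
grip 592
0.028 113 a [-18.  -12.5 -11.3] b [24.2 31.5 39.4]
0.038 131 a [-18.6 -12.6 -11.1] b [23.9 31.1 40.1]
0.048 144 a [-19.7 -12.6 -11. ] b [23.7 31.3 40.1]
0.058 204 a [-20.3 -13.7 -11.1] b [24.2 31.7 40.1]
```

View pics/w5.png

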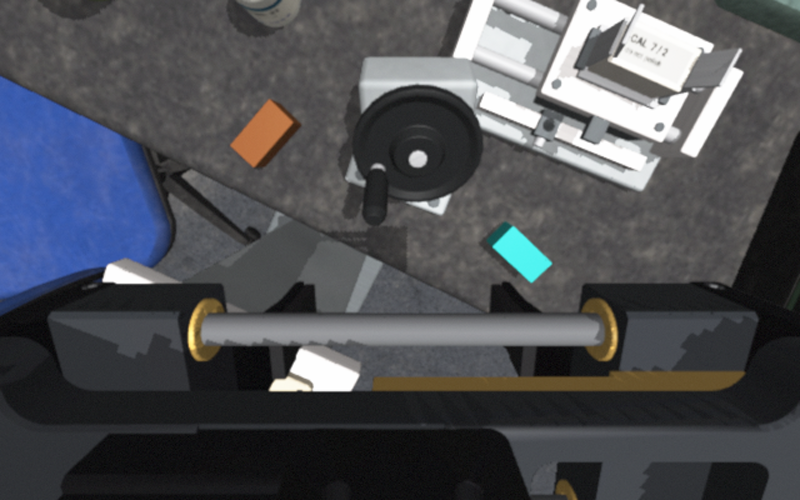

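The view shows the wheel centre at (418,158), the crank grip at about (375,200), the rider at (545,125) and the pointer bracket at (595,128). The fit puts the crank at 120.5° with radius 36.2 mm, which matches the spec. Next I compute the approach.

```bash
cat >> h.py <<'E'
_n=np.array([np.cos(YAW+np.pi+np.radians(20))*np.sin(np.radians(35)),np.sin(YAW+np.pi+np.radians(20))*np.sin(np.radians(35)),np.cos(np.radians(35))])
_e2=np.cross(_n,[0,0,1]);_e2/=np.linalg.norm(_e2);_e1=np.cross(_e2,_n)
CW=np.array([.424,-.0924,.0915])-.0017*_e1+.0009*_e2
HG=.050
def tcp(th,dC=0): return CW+dC+_n*HG+.036*(np.cos(th)*_e1+np.sin(th)*_e2)-np.array([0,0,.019])
def theta(p,dC=0):
    d=np.array(p)+[0,0,.019]-CW-dC;return np.degrees(np.arctan2(d@_e2,d@_e1))%360,np.hypot(d@_e1,d@_e2)*1e3,(d@_n)*1e3
def arc(th0,th1,N,p0=None):
    o=telemetry.get_obs();T=rot(o['ee_rot']);p0=tcp(th0) if p0 is None else p0
    return [((T.T@(tcp(t)-p0))*1e3).round(1).tolist() for t in np.linspace(th0,th1,N+1)[1:]]
E
python3 - <<'E'
from h import *
o=telemetry.get_obs();T=rot(o['ee_rot']);g=tcp(np.radians(120.5));print('grip tcp',g,'move',(T.T@(g-o['tool_pos'])*1e3).round(1))
for d in(180,270,360):print(d,tcp(np.radians(d)),np.hypot(*tcp(np.radians(d))[:2]))
# pointer/mark info in this view
s=load('wrist');W=cloud(s);q=st(W);z=W[:,:,2]
p=at_z(s,545/1.25,125/1.25,.048);print('mark',st(p))
for nm in('wrist',):
    m=(z>.058)&(z<.08)&(q[...,0]<478)&(q[...,0]>455)&(abs(q[...,1]+280)<40);print('bracket',m.sum(),np.percentile(q[m],[2,50,98],axis=0))
    m=(z>.055)&(z<.079)&(abs(q[...,0]-500)<15);print('plate y',np.percentile(q[m][:,1],[1,99]))
E
```

```text
grip tcp [ 0.36942231 -0.08412141  0.10200249] move [ 38.2 -20.6 116.3]
180 [ 0.37038565 -0.11835779  0.09183377] 0.38883685019049696
270 [ 0.41290619 -0.13726898  0.11248252] 0.4351256035796561
360 [ 0.42307575 -0.09185743  0.13313127] 0.4329328824388095
mark [ 464.71448305 -244.81553562]
bracket 307 [[ 461.37686979 -286.57504684]
 [ 469.03816938 -277.68630321]
 [ 477.47718164 -271.36481109]]
plate y [-376.87982837 -145.95253397]
```

>>> {"fn": "drive_tool", "kwargs": {"targets": [19, -10, 10, 0, 38, -20, 20, 0, 38, -20.6, 50, 0, 38, -20.6, 80, 0, 38, -20.6, 100, 0, 38, -20.6, 112, 0, 38, -20.6, 116, 0, 38, -20.6, 116, 0]}}

```text
time_s: 10.85
tool_pos: [0.3692, -0.0842, 0.1026]
ee_rot: [-0.0, 0.972, 0.234, -0.0]
wrist_force: [-0.1, -0.1, 1.1]
gripper_width: 0.998
gripper_force: 0.0
```

```bash
python3 - <<'E'
from h import *
o=telemetry.get_obs();print(o['time_s'],o['tool_pos'],theta(o['tool_pos']),o['wrist_force'],o['q'].round(2))
E
```

```text
10.85 [ 0.36919633 -0.08421846  0.10262812] (np.float64(120.27126486228279), np.float64(35.932998479070974), np.float64(50.65329346443426)) [-0.12128735 -0.1355122   1.08933423] [ 0.75 -0.08 -0.62  2.18 -0.06  1.03 -0.93]
```

>>> {"fn": "drive_tool", "kwargs": {"targets": [0, 0, 0, 0, 0, 0, 0, 0, 0, 0, 0, 0, 0, 0, 0, 0, 0, 0, 0, 0, 0, 0, 0, 0, 0, 0, 0, 0, 0, 0, 0, 0, 0, 0, 0, 0, 0, 0, 0, 0], "grip": 1, "grip_force": 30}}

```text
time_s: 11.85
tool_pos: [0.3692, -0.0844, 0.1026]
ee_rot: [0.0, 0.972, 0.234, 0.0]
wrist_force: [0.6, -0.5, -0.7]
gripper_width: 0.193
gripper_force: 30.0
```

```bash
python3 - <<'E'
from h import *
o=telemetry.get_obs();print(o['time_s'],theta(o['tool_pos']),o['wrist_force'],o['gripper_width'],o['gripper_force'])
a=np.radians(120.5)
for k in range(4):print(np.array(arc(a+1.1*k,a+1.1*(k+1),10)).tolist())
E
```

```text
11.85 (np.float64(120.48634808518736), np.float64(35.877282364339514), np.float64(50.68761589813297)) [ 0.59818172 -0.5365829  -0.66376239] 0.19285782953356045 30.00252236481174
[[-2.7, 2.2, 1.9], [-5.2, 4.7, 3.6], [-7.5, 7.5, 5.2], [-9.5, 10.7, 6.6], [-11.2, 14.0, 7.8], [-12.6, 17.6, 8.7], [-13.6, 21.4, 9.4], [-14.3, 25.2, 9.9], [-14.7, 29.2, 10.2], [-14.7, 33.1, 10.1]]
[[0.4, 3.9, -0.3], [1.1, 7.8, -0.8], [2.1, 11.5, -1.5], [3.5, 15.1, -2.5], [5.2, 18.5, -3.7], [7.1, 21.6, -5.1], [9.4, 24.5, -6.7], [11.9, 27.0, -8.4], [14.6, 29.1, -10.3], [17.5, 30.9, -12.4]]
[[3.0, 1.4, -2.1], [6.2, 2.4, -4.3], [9.4, 2.9, -6.6], [12.6, 3.0, -8.8], [15.9, 2.7, -11.1], [19.0, 2.0, -13.3], [22.1, 0.8, -15.5], [25.1, -0.8, -17.6], [27.9, -2.7, -19.5], [30.6, -5.1, -21.4]]
[[2.4, -2.7, -1.7], [4.5, -5.6, -3.2], [6.4, -8.9, -4.4], [8.0, -12.4, -5.5], [9.2, -16.0, -6.4], [10.1, -19.8, -7.0], [10.7, -23.7, -7.4], [10.9, -27.7, -7.5], [10.7, -31.6, -7.4], [10.2, -35.5, -7.0]]
```

>>> {"fn": "drive_tool", "kwargs": {"targets": [-2.7, 2.2, 1.9, 0, -5.2, 4.7, 3.6, 0, -7.5, 7.5, 5.2, 0, -9.5, 10.7, 6.6, 0, -11.2, 14.0, 7.8, 0, -12.6, 17.6, 8.7, 0, -13.6, 21.4, 9.4, 0, -14.3, 25.2, 9.9, 0, -14.7, 29.2, 10.2, 0, -14.7, 33.1, 10.1, 0]}}

```text
time_s: 12.85
tool_pos: [0.3705, -0.1208, 0.0921]
ee_rot: [-0.0, 0.972, 0.234, -0.001]
wrist_force: [-3.7, 2.9, -1.4]
gripper_width: 0.195
gripper_force: 30.0
```

```bash
python3 - <<'E'
from h import *
o=telemetry.get_obs();print(o['time_s'],theta(o['tool_pos']),rot(o['ee_rot']).T@o['wrist_force'],o['gripper_width'],o['gripper_force'],o['q'].round(2))
E
```

```text
12.85 (np.float64(183.4308159529543), np.float64(36.724927430338646), np.float64(50.786149361292765)) [-1.96726521 -4.21141842  1.36751715] 0.1945523069638353 30.000030942919693 [ 0.79 -0.04 -0.57  2.17 -0.02  1.01 -0.87]
```

Winding works at about 4 N, so I continue.

>>> {"fn": "drive_tool", "kwargs": {"targets": [0.4, 3.9, -0.3, 0, 1.1, 7.8, -0.8, 0, 2.1, 11.5, -1.5, 0, 3.5, 15.1, -2.5, 0, 5.2, 18.5, -3.7, 0, 7.1, 21.6, -5.1, 0, 9.4, 24.5, -6.7, 0, 11.9, 27.0, -8.4, 0, 14.6, 29.1, -10.3, 0, 17.5, 30.9, -12.4, 0]}}

```text
time_s: 13.85
tool_pos: [0.4011, -0.1407, 0.1051]
ee_rot: [0.001, 0.972, 0.234, 0.0]
wrist_force: [-2.9, -3.7, -3.8]
gripper_width: 0.195
gripper_force: 30.0
```

>>> {"fn": "drive_tool", "kwargs": {"targets": [3.0, 1.4, -2.1, 0, 6.2, 2.4, -4.3, 0, 9.4, 2.9, -6.6, 0, 12.6, 3.0, -8.8, 0, 15.9, 2.7, -11.1, 0, 19.0, 2.0, -13.3, 0, 22.1, 0.8, -15.5, 0, 25.1, -0.8, -17.6, 0, 27.9, -2.7, -19.5, 0, 30.6, -5.1, -21.4, 0]}}

```text
time_s: 14.85
tool_pos: [0.4258, -0.1212, 0.1265]
ee_rot: [0.0, 0.972, 0.234, 0.0]
wrist_force: [-0.5, -4.3, -2.1]
gripper_width: 0.195
gripper_force: 30.0
```

```bash
cat > m.py <<'E'
from h import *
o=telemetry.get_obs();print(o['time_s'],theta(o['tool_pos']),(rot(o['ee_rot']).T@o['wrist_force']).round(1),o['gripper_width'])
s=shot('wrist');W=cloud(s);q=st(W);z=W[:,:,2]
for lo,hi,sg in((.118,.135,0),):
    m=(z>lo)&(z<hi)&(q[...,0]>508)&(q[...,0]<536)&(q[...,1]<-150)&(q[...,1]>-340)&(s['pic'].max(2)>30);y=q[m][:,1]
    h,e=np.histogram(y,bins=np.arange(-340,-150,4));print('jaw tops',[(int(a),int(b)) for a,b in zip(e,h) if b>10])
m=(z>.095)&(z<.108)&(abs(q[...,0]-522)<12)&(q[...,1]<-150)&(q[...,1]>-340);y=q[m][:,1]
if m.sum():print('block top y',m.sum(),np.percentile(y,[1,50,99]).round(1))
m=(z>.066)&(z<.079)&(abs(q[...,0]-495)<12)&(q[...,1]<-150)&(q[...,1]>-345);y=q[m][:,1]
if m.sum():print('plate y',m.sum(),np.percentile(y,[1,99]).round(1))
E
python3 m.py
```

```text
14.85 (np.float64(310.4708902275748), np.float64(36.00415479249265), np.float64(50.72667794215185)) [-2.4  3.6  2.1] 0.1949557020131257
jaw tops [(-288, 114), (-284, 851), (-280, 121), (-216, 152), (-212, 186)]
block top y 3886 [-280.2 -247.5 -213.1]
plate y 4831 [-303.6 -191.1]
```

>>> {"fn": "drive_tool", "kwargs": {"targets": [2.4, -2.7, -1.7, 0, 4.5, -5.6, -3.2, 0, 6.4, -8.9, -4.4, 0, 8.0, -12.4, -5.5, 0, 9.2, -16.0, -6.4, 0, 9.2, -16.0, -6.4, 0]}}

```text
time_s: 15.5
tool_pos: [0.4261, -0.1022, 0.1325]
ee_rot: [-0.0, 0.972, 0.235, -0.0]
wrist_force: [-2.3, -1.4, -2.7]
gripper_width: 0.195
gripper_force: 30.0
```

```bash
cat >> m.py <<'E'
# mark & bracket crop: rectify plane z=.048 / .07 in stage coordinates at 4px/mm
def rect(s,zz,x0,x1,y0,y1,k=4):
    ys=np.arange(y1,y0,-1/k);xs=np.arange(x1,x0,-1/k)
    X,Y=np.meshgrid(xs,ys,indexing='ij');P=np.stack([(X*SX[0]+Y*SY[0])/1e3,(X*SX[1]+Y*SY[1])/1e3,np.full(X.shape,zz)],-1)
    c=(P-s['eye'])@s['A'];K=s['K'];u=K[0,2]-K[0,0]*c[...,0]/c[...,2];v=K[1,2]+K[1,1]*c[...,1]/c[...,2]
    return cv2.remap(s['pic'],u.astype(np.float32),v.astype(np.float32),cv2.INTER_CUBIC)
a=rect(s,.048,450,490,-300,-200);b=rect(s,.069,450,490,-300,-200)
cv2.imwrite('pics/r.png',cv2.resize(np.vstack([a,b])[:,:,::-1],None,fx=2,fy=1.8))
E
python3 m.py
```

```text
15.5 (np.float64(342.6371111688817), np.float64(35.687404618582924), np.float64(50.636061142017645)) [-2.6  0.2  2.7] 0.19462934997419418
jaw tops [(-284, 19), (-280, 533), (-276, 460), (-208, 336)]
block top y 3497 [-274.5 -242.2 -207.4]
plate y 4464 [-297.8 -185.5]
```

View pics/r.png

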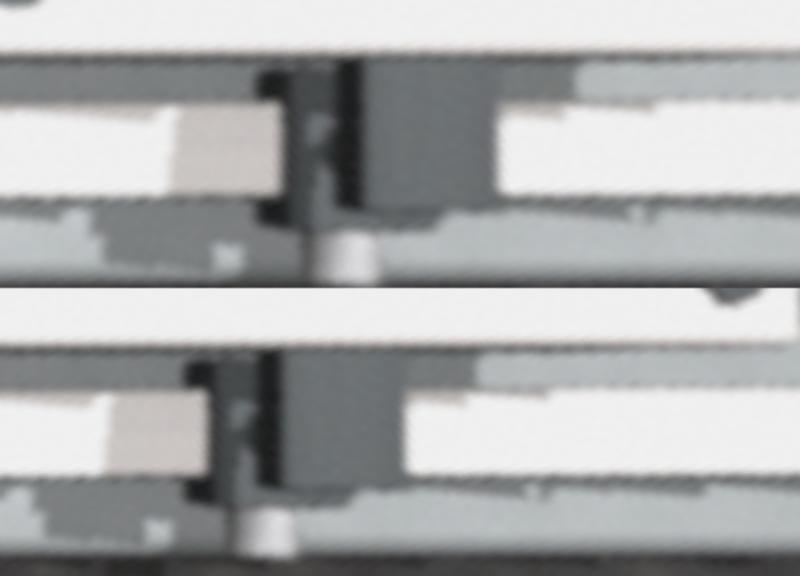

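The rectified strip (8 px/mm) shows the pointer bracket at x=278–405 in the lower half, so its centre is at stage y ≈ -242.7. The rider is partly hidden to its left. The pointer is about +10 mm past the mark. I now wind back clockwise, stopping a little short.

```bash
python3 - <<'E'
from h import *
a=np.radians(120.5)+3.85
print(arc(a,a-1.0,10))
print(arc(a-1,a-1.5,10))
E
```

```text
[[-1.1, 3.3, 0.8], [-2.5, 6.5, 1.7], [-4.1, 9.5, 2.8], [-6.0, 12.3, 4.1], [-8.1, 14.8, 5.6], [-10.4, 17.1, 7.2], [-12.9, 19.1, 8.9], [-15.5, 20.8, 10.7], [-18.2, 22.1, 12.6], [-21.0, 23.1, 14.6]]
[[-1.4, 0.4, 1.0], [-2.9, 0.7, 2.0], [-4.4, 0.9, 3.1], [-5.8, 1.0, 4.1], [-7.3, 1.0, 5.1], [-8.8, 0.9, 6.1], [-10.2, 0.8, 7.2], [-11.7, 0.5, 8.2], [-13.2, 0.2, 9.2], [-14.6, -0.3, 10.2]]
```

>>> {"fn": "drive_tool", "kwargs": {"targets": [-1.1, 3.3, 0.8, 0, -2.5, 6.5, 1.7, 0, -4.1, 9.5, 2.8, 0, -6.0, 12.3, 4.1, 0, -8.1, 14.8, 5.6, 0, -10.4, 17.1, 7.2, 0, -12.9, 19.1, 8.9, 0, -15.5, 20.8, 10.7, 0, -18.2, 22.1, 12.6, 0, -21.0, 23.1, 14.6, 0]}}

```text
time_s: 16.55
tool_pos: [0.4188, -0.1335, 0.1182]
ee_rot: [0.0, 0.972, 0.234, 0.001]
wrist_force: [2.3, 2.0, 2.7]
gripper_width: 0.196
gripper_force: 30.0
```

```bash
python3 m.py
```

```text
16.55 (np.float64(284.2733442545179), np.float64(36.407637423139676), np.float64(50.72991558095886)) [ 3.  -0.7 -2.7] 0.19624533391862906
jaw tops [(-288, 73), (-284, 888), (-280, 291), (-216, 95), (-212, 275)]
block top y 4534 [-279.5 -246.4 -212.5]
plate y 5458 [-302.9 -190.5]
```

>>> {"fn": "drive_tool", "kwargs": {"targets": [-1.4, 0.4, 1.0, 0, -2.9, 0.7, 2.0, 0, -4.4, 0.9, 3.1, 0, -5.8, 1.0, 4.1, 0, -7.3, 1.0, 5.1, 0, -8.8, 0.9, 6.1, 0, -8.8, 0.9, 6.1, 0, -8.8, 0.9, 6.1, 0]}}

```text
time_s: 17.4
tool_pos: [0.4109, -0.1386, 0.1119]
ee_rot: [0.0, 0.972, 0.234, 0.0]
wrist_force: [5.7, -3.1, 0.9]
gripper_width: 0.201
gripper_force: 30.0
```

```bash
python3 m.py
```

```text
17.4 (np.float64(266.3545771739593), np.float64(36.37370526197292), np.float64(50.936750083586055)) [ 3.7  5.3 -0.9] 0.20064070105482698
jaw tops [(-292, 31), (-288, 824), (-284, 602), (-220, 34), (-216, 399)]
block top y 5130 [-282.7 -249.6 -215.7]
plate y 6047 [-306.2 -193.8]
```

>>> {"fn": "drive_tool", "kwargs": {"targets": [0, 0, 0, 0, 0, 0, 0, 0, 0, 0, 0, 0, 0, 0, 0, 0, 0, 0, 0, 0], "grip": 0.4}}

```text
time_s: 17.95
tool_pos: [0.4105, -0.1379, 0.1118]
ee_rot: [-0.0, 0.972, 0.234, -0.0]
wrist_force: [-0.3, 0.6, -0.4]
gripper_width: 0.551
gripper_force: 0.0
```

>>> {"fn": "drive_tool", "kwargs": {"targets": [0, 0, -30, 0, 0, 0, -70, 0, -5, 3, -100, 0, -25, 13, -100, -0.14, -50, 26, -100, -0.28, -75, 40, -100, -0.42, -100, 53, -100, -0.56, -125, 66, -95, -0.7, -145, 77, -80, -0.84, -161, 86, -60, -0.98]}}

```text
time_s: 18.95
tool_pos: [0.306, -0.2893, 0.1721]
ee_rot: [0.001, 0.746, 0.666, -0.0]
wrist_force: [0.0, -0.6, 0.2]
gripper_width: 0.597
gripper_force: 0.0
```

>>> {"fn": "drive_tool", "kwargs": {"targets": [0, 0, 10, -0.12, 0, 0, 20, -0.235, 0, 0, 20, -0.235, 0, 0, 20, -0.235]}}

```text
time_s: 19.35
tool_pos: [0.3067, -0.2877, 0.1522]
ee_rot: [-0.0, 0.666, 0.746, -0.0]
wrist_force: [0.9, -0.2, 0.3]
gripper_width: 0.598
gripper_force: 0.0
```

```bash
cat > v.py <<'E'
from h import *
import sys
o=telemetry.get_obs();T=rot(o['ee_rot']);print(o['time_s'],o['tool_pos'],np.degrees(np.arctan2(T[1,0],T[0,0])))
if len(sys.argv)<2: s=shot('wrist','v%d.png'%int(o['time_s']*100))
else: s=load('wrist')
print('eye',st(s['eye']),s['eye'][2]); print('mark px',proj(s,[*wd(469,-252),.048]),'W',)
def vert(x,y0,y1,z0,z1,k=2):
    Y,Z=np.meshgrid(np.arange(y1,y0,-1/k),np.arange(z1,z0,-1/k));P=np.stack([(x*SX[0]+Y*SY[0])/1e3,(x*SX[1]+Y*SY[1])/1e3,Z/1e3],-1)
    c=(P-s['eye'])@s['A'];K=s['K'];u=K[0,2]-K[0,0]*c[...,0]/c[...,2];v=K[1,2]+K[1,1]*c[...,1]/c[...,2]
    return Y,Z,cv2.remap(s['pic'],u.astype(np.float32),v.astype(np.float32),cv2.INTER_LINEAR).max(2)
Y,Z,g=vert(469,-275,-229,32,76,1)
print('     y -229 ... -275 (1 mm)')
for i in range(len(g)):print('%5.1f'%Z[i,0],''.join(' .:-=+*#%@'[min(9,int((255-x)/24))] for x in g[i].astype(float)))
W=cloud(s);q=st(W);z=W[:,:,2]
m=(z>.066)&(z<.079)&(abs(q[...,0]-495)<12)&(q[...,1]<-150)&(q[...,1]>-345);print('plate y',m.sum(),np.percentile(q[m][:,1],[1,99]).round(1))
m=(z>.064)&(z<.075)&(abs(q[...,0]-472)<6)&(q[...,1]<-200)&(q[...,1]>-300);print('bracket',m.sum(),np.percentile(q[m][:,1],[2,98]).round(1) if m.sum() else '')
E
python3 v.py
```

```text
19.35 [ 0.30674093 -0.28774246  0.15219357] 96.52447970962726
eye [ 270.86102675 -251.18157843] 0.31385003298778025
mark px [537.16822865 125.82668331] W
     y -229 ... -275 (1 mm)
 76.0 ***************++++==========+****************
 75.0 ***************++++==+======++****************
 74.0 ***************++++=========++****************
 73.0 ***#****#******++++==+=======+*##*##*#********
 72.0 ###############++++==========+*###############
 71.0 %%%%%%%%%%%%%%#++++=========++*%%%%%%%%%%%%%%%
 70.0 %%%%%%%%%%%%%%#+++==========++*%%%%%%%%%%%%%%%
 69.0 %@%%%%%%%%%%%%#+++===========+*%%%@@%%%@%@@@%%
 68.0 %%%%%%%%%%%@%%#+++===========+*%%%%%%%%@%@%%%%
 67.0 %@@%%%%%@%%%%%#+++===========+*%%%%%%%%%@%%%%@
 66.0 %%%@%%%%%%%%%%#*++===========+*%%%%%%@@%@%@@@@
 65.0 %%@@%%%%%%@%%%#+++===========+*%%@@%@@@@%%%%@@
 64.0 @@@@@%%%@%%%%%#+++===========+*%%@%%@%@%@%%@@@
 63.0 @%%@@%%@@%%%@%#+++==+========+*%%@%%%%%%%@%@@@
 62.0 @@@%@@%%%%@@%%#*++++++++++++++*%%@@%%%%%%%%%@%
 61.0 %@@%@@%@@@@@%%%***************#%%%%%%@%%%%%%%%
 60.0 %@@@%@%%@@@@%%%################%%%%%%%@%@@@@%%
 59.0 @@@@@@%@%%%
[... 770 characters left out ...]
=======
 44.0 =============+******##%%%%*+++++++============
 43.0 ==-==========+*****###%%%%*+++++++============
 42.0 -------------=*****###%%%%#*++=++=------------
 41.0 .......::::::-****###%%%%%#*++=+=-..::::::::::
 40.0        ......:****###%#%%%##*+===.      ......
 39.0         .....:***###%%%%%%##*+==-.            
 38.0         .....:***####%%%%%##*++=-.            
 37.0         .....-***####%%%%%##*+==-.            
 36.0         .....-***####%%%%%##*+==-.            
 35.0         .....-***####%%%%####+==-.            
 34.0         .....-***####%%%%###*+==-.            
 33.0         .....-***####%%%%%##*+==-.            
plate y 4633 [-307.7 -195.4]
bracket 285 [-259.6 -244. ]
```

```bash
cat >> v.py <<'E'
Y,Z,g=vert(469,-266,-238,40,62,2);g=g.astype(float)
print('contrast',g[:26].min(),g[:26].max())
for i in range(0,30):print('%5.1f'%Z[i,0],''.join(' .:-=+*#%@'[int(np.clip((60-x)/4,0,9))] for x in g[i]))
for z0,z1,lab in((72,63,'bracket'),(47,42,'rider')):
    Y,Z,g=vert(469,-275,-229,z1,z0,4);p=cv2.GaussianBlur(g,(5,1),0).astype(float).mean(0);d=np.gradient(p);y=Y[0]
    print(lab,'edges',y[d.argmax()],y[d.argmin()],(y[d.argmax()]+y[d.argmin()])/2)
Y,Z,g=vert(469,-262,-242,43,48,4);w=np.clip(95-g.astype(float),0,None);print('cone centroid',[(round(float(Z[i,0]),1),round(float((w[i]*Y[i]).sum()/w[i].sum()),2)) for i in range(0,len(w),4)])
E
python3 v.py x | tail -36
```

```text
plate y 4633 [-307.7 -195.4]
bracket 285 [-259.6 -244. ]
contrast 37.0 131.0
 62.0 +++++=+==.                                   -=+++++==++
 61.5 +++++++==.                                   -=++++===++
 61.0 +++++++==:                                  .-=+++=====+
 60.5 +++++++==-.                                 -=======+===
 60.0 +++++++==-:                                :-===========
 59.5 +==++++===-:.     ...    ....      ...   ..-======++====
 59.0 +=+++++====-:::------------:::.:----::::---==+++++++====
 58.5 ==++++++++====---==========-------===========++++++=====
 58.0 ==+=++=+++=========================+=========++++++====+
 57.5 ++===+=+++=========================+========++++++++++++
 57.0 ++==++=+++========================++=======+++++++++++++
 56.5 ====++=+++=================+++=====+====++++++++++++++++
 56.0 ====++=+++=++==========+==++++==========++++++++++++++++
 55.5 =+++++=+++++++++=====+++=+++++=======+++++++++++++++++++
 55.0 =+++++++++++++++=++++++==++++++++====+++++++++=+++++++++
 54.5 ++++++++++++++++=+++++==++++++++++===+++++++++=+++++++++
 54.0 +++++++++
[... 338 characters left out ...]
..............:-=---====
 51.0 ::::::-::.                                    ..::::---.
 50.5                                                         
 50.0                                                         
 49.5                                                         
 49.0                                                         
 48.5                                                         
 48.0                                                         
 47.5                                                         
bracket edges -243.5 -259.25 -251.375
rider edges -254.5 -242.0 -248.25
cone centroid [(48.0, -252.81), (47.0, -252.58), (46.0, -251.92), (45.0, -251.22), (44.0, -251.08)]
```

```bash
python3 -c "
from h import *
print(robot.hand_in())"
```

```text
the job is handed in; nothing more can be done
None
```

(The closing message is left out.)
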